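# Fit the canister in the suction unit

### The arm

A 7-joint arm with a two-finger parallel gripper is mounted at the origin on the work surface. World frame = base frame: x ahead of the robot, y to its left, z up, the work surface at z = 0. Lengths are in mm, angles in degrees, forces in N, time in s.
With the tool pointing down it reaches from about 400 to 850 mm from the base axis. Payload 4.4 kg.
Tool frame: the origin (TCP) lies between the finger pads; the fingertips stand 19 mm ahead of it and the grasp point (between the pads) is the TCP; z points along the fingers, y is the line along which they close (so a half turn about z gives the same grasp; the last joint's range is limited). The gripper opens to 94 mm and grips with 3 to 60 N. Pads are 16 mm wide; open, the fingers measure 119 mm over their backs; the gripper's body (75 mm by 177 mm) begins 78 mm behind the grasp point.
Start: joints at [60.86, 36.005, 2.206, 86.941, -1.547, 57.084, -1.146], TCP at [278.535, -587.313, 224.478] pointing down, gripper open.
Joint ranges: [-175.42, 175.42], [-21.48, 121.26], [-71.46, 75.88], [10.55, 141.38], [-63.04, 243.04], [13.31, 113.54], [-168.57, 168.57]. Speed limits (degrees/s): [147.25, 147.25, 180, 180, 180, 180, 180].

### API

Orientations are given as [roll, pitch, yaw] about the fixed x, y, z axes, in that order (R = Rz(yaw) Ry(pitch) Rx(roll)).
In Python, from workcell import goto, servo_line, set_joints, grip, hold, ik, get_image, camera_model, IKError, finish_job, masks_of, place_of, get_clock, get_joints, get_qvel, get_joint_efforts, get_tcp_pos, get_eef_rot, get_contact_force, get_torque, get_gripper_width, get_grasp_force gives the robot as it stands. Calls block until the motion is done:
- goto(position, orientation): joint-space move of the TCP to a pose.
- servo_line(position, vel=150, attitude=None, force_limit=None): straight line of the TCP; attitude=None keeps the orientation; vel is the mean speed in mm/s. With force_limit (N) it stops when the force on the tool has changed by that much, and returns True; else False.
- set_joints(angles): joint-space move.
- grip(opening): finger opening in mm; the grip force is fixed at half the most; returns when the fingers have stopped.
- hold(seconds).
- ik(position, orientation): joint angles nearest the present ones, or None.
- get_image(name): name is "scene" or "top"; returns (picture, depth): 384x512x3 uint8, red, green, blue; 384x512 float32, mm along the optical axis (not along the pixel's ray), 0 where there is no reading.
- camera_model(name): a dict with "fx", "fy", "cx", "cy" (pixels), "view" (4x4, takes a point from world to camera coordinates). Camera axes: x right, y down, z forward; pixel columns grow to the right and rows downward; lengths in mm; the calibration is good to about 2 mm. A picture is of the moment at which its call begins. camera_model takes no time and is no camera call.
A pose or a line that the arm cannot do raises IKError and nothing moves.
- finish_job(): hands the job in; it is judged then, once.
Trained networks look in the newest picture that a camera, given by its name, has taken for a name from the list of things; names that differ only in an ending like _2 or _b are one class to them, and where a whole thing is asked for, a point or a joint stands for the part that bears it (a point fixed in the world has none). Each returns a list of dicts, best first, with "confidence" (0 to 1); they miss things now and then, are a little off and sometimes report something else, mostly with a low value. They report only what shows in the picture. A call takes as long as a camera call.
- masks_of(camera, thing): "mask" (384x512 bool, what is visible of it) and "point" ([column, row] in pixels, amid what is visible of it).
- place_of(camera, thing): "point" ([column, row] in pixels: a listed point, or the origin of a listed thing).
Readings, each from a call of its own:
- get_clock(): time.
- get_joints(): joint angles.
- get_qvel(): joint speeds.
- get_joint_efforts(): joint torques, N m.
- get_tcp_pos(): TCP position.
- get_eef_rot(): TCP orientation.
- get_contact_force(): force on the tool from outside, world axes, zero at the start.
- get_torque(): the same for the moment, N m.
- get_gripper_width(): finger opening in mm.
- get_grasp_force(): force on a finger pad.
Only numpy, scipy, OpenCV 4.12 (cv2) and the standard library are available. Lean on these libraries where they do the work, as an engineer would, in place of code of your own. Each camera call takes 0.05 s, during which the arm holds its last target. There are 200 camera calls.

### The job

Get the suction unit ready for use: swing its carrying handle up and over to the back so that it stays there, then draw its sprung hinge pins in by their two finger tabs, lift the front door off and stand it upright on the rubber mat. Seat the canister upright on the floor of the bay and hang the door back in its place, with both hinge pins sprung home in their holes. Do not let the door or the canister fall over, and leave everything else on the counter where it is.

Things in the scene. Friction and masses are not known exactly. Their poses are not given: they have to be found in the camera images.
- unit: Cream suction unit on a black base, fixed. Origin on the counter mid-bay; x to its rear, y to its left, z up. Right (y -75..-195 mm, x -112..100) the pump housing, 185 mm high. Left the canister bay, open above: cheeks with inner faces at y +-62.5, x -112..22, 164 high; behind it a deck 70 high. Handle posts stand on the far edges, 210 high.
- bay_floor (a point): Point on the bay floor, 18 mm above the counter, where the centre of the canister's foot belongs; axes as the unit. Side fences at y +-43 mm (top 55 mm above the counter), the deck 42 mm behind and a kerb 42 mm in front of this point (kerb 12 mm high) leave the foot 4 to 5 mm of play.
- hinge_seat (a point): Fixed point where the door's origin lies when the door hangs home; axes as the unit (unit x -83, y 0, z 20.5 mm). The pin holes in the two cheeks are 11 mm square, centred 125.5 mm above this point. A sill lies 1 mm below the hanging door's lower edge. The bay is 5 mm wider than the door's rail.
- handle (a joint): Carrying handle: steel bail with a rubber sleeve, axis along the unit's y, 200 mm above the counter. 0 = folded forward over the door's tabs (at the start); grows as it swings up and to the rear; upright, its balance point, at 1.42; 2.84 = folded to the rear, its sleeve again 216 mm high. Lightly damped, 0.25 kg; it falls to the side it leans to.
- handle_grip (a point): Middle of the handle's rubber sleeve (22 mm diameter, 110 mm long along the unit's y), 110 mm from the handle's axis; moves with the handle. Folded forward it is 216 mm above the counter.
- handle_pivot (a point): Point on the handle's axis, level with the middle of the sleeve; fixed; axes as the unit (unit x +20, y -61.5, z 200 mm).
- door: Lift-off door, cream, 0.33 kg, 120 wide (y), 134 high. Origin under the hinge axis at the lower edge; x to its back, y left, z up. Front face x -36, foot to x +8: it stands alone. The hinge rail along its top (x -36..32, z 114..134) reaches over the canister's lid, so the canister goes in or out only with the door off. As found it hangs in the unit, leaning 3 degrees (lower edge to the rear).
- door_tabs (a point): Midway between the door's two grey finger tabs, 148 mm above its origin; axes as the door. The tabs stand on the rail: 24 wide (x), 10 thick (y), from 14 below to 14 mm above this point; outer faces at y +30 and -30. Squeezed together they draw the hinge pins in (outer faces then 34 mm apart, at the stops). The door hangs below them and can be carried by them.
- pin_left (a joint): Hinge pin at the door's left (+y) end, 8 mm diameter, round end, 124 mm above the door's origin, x 0. 0 = out, 10 mm proud of the rail's end; 0.013 m = fully in; beyond 0.010 inside the rail. Spring: 4 N when out, 8 N fully in.
- pin_right (a joint): The same for the pin at the door's right (-y) end.
- canister: Suction canister, 0.22 kg, loose, upright: clear body 76 mm diameter and 96 high, white lid 86 mm diameter (z 96..108), on the lid a grip rib 40 long (x), 16 thick (y), z 108..140 mm. Origin at the centre of the foot, z up. Which way the rib points in the bay does not matter.
- mat: Dark rubber bench mat, fixed, 130 (x) x 180 (y) x 3 mm. Origin at the centre of its underside.
- swab_jar: Bystander: glass jar, 74 mm diameter, 90 high; origin at its foot.
- cup: Bystander: cup, 72 mm diameter at the rim, 90 high; origin at its foot.
- disinfectant: Bystander: bottle, 60 mm diameter, 150 high; origin at its foot.
- steel_bowl: Bystander: steel bowl, 120 mm diameter, 45 high; origin at its foot.
- tape_roll: Bystander: roll of tape lying flat, 80 mm diameter, 28 high; origin at the centre of its underside.

How it is judged (in metres and radians):
On the way, in this order (a step that is already met when the one before it is completed fails the run):
1. the carrying handle has been swung over to the back and stays there by itself (value of joint handle above 2.6 rad and contact force between the fingers and handle below 0.3 N), for 0.2 s.
2. the door has been lifted off and stands upright on the mat, let go (horizontal distance between door and mat below 0.085 m and z of door in the frame of mat between 0.001 and 0.008 m and angle between door's own z axis and vertical below 0.1 rad and contact force between the fingers and door below 0.3 N), for 0.2 s.
3. the canister stands upright on the floor of the bay, let go (horizontal distance between canister and bay_floor below 0.012 m and z of canister in the frame of bay_floor below 0.004 m and angle between canister's own z axis and vertical below 0.08 rad and contact force between the fingers and canister below 0.3 N), for 0.2 s.
At the end, for the whole second after the job is handed in: Door at rest, hung home (origin within 15 mm of the hinge seat, 0.12 rad of upright, 0.06 rad of square), both pins out in their holes (joints under 3 mm); canister upright (0.08 rad) on the bay floor within 12 mm of its place; handle folded to the rear (over 2.6 rad) (distance between door and hinge_seat below 0.015 m and angle between door's own z axis and vertical below 0.12 rad and angle between the y axis of door and the y axis of unit, either way round below 0.06 rad and value of joint each of pin_left, pin_right below 0.003 m and linear speed of door below 0.03 m/s and horizontal distance between canister and bay_floor below 0.012 m and z of canister in the frame of bay_floor below 0.004 m and angle between canister's own z axis and vertical below 0.08 rad and value of joint handle above 2.6 rad); the robot touches nothing.
It fails at once if the door or the canister falls over (angle between any of door, canister's own z axis and vertical above 0.7 rad).
It fails at once if another thing on the counter is pushed out of its place (more than 30 mm) (distance of any of swab_jar, cup, disinfectant, steel_bowl, tape_roll from where it was at the start of the episode above 0.03 m).
It also fails if it takes over 72 s, if anything falls off the work surface, if the arm or the gripper's body presses on something with over 40 N, if the wrist force passes 120 N, or if a joint passes its speed limit or range.

## Working session

There is one attempt and no reset: what is moved stays moved. The work goes in short steps, each a Python script; the robot and the scene stay as the last script left them, time stands still between calls to the robot, and variables do not carry over. Pictures are saved under pics/ and viewed, at most 10 in all, crops included, and the job is handed in when it is done.

```bash
ls; mkdir -p pics; cat > h.py <<'E'
import numpy as np, cv2
from workcell import *
def px2w(cam,depth,uv,d=None):
    m=camera_model(cam);u,v=uv
    if d is None:
        p=depth[max(0,int(v)-2):int(v)+3,max(0,int(u)-2):int(u)+3];p=p[p>0];d=np.median(p) if len(p) else np.nan
    c=np.array([(u-m["cx"])/m["fx"]*d,(v-m["cy"])/m["fy"]*d,d,1])
    return (np.linalg.inv(m["view"])@c)[:3]
def ray_z(cam,uv,z):
    m=camera_model(cam);I=np.linalg.inv(m["view"]);o=I[:3,3]
    r=I[:3,:3]@np.array([(uv[0]-m["cx"])/m["fx"],(uv[1]-m["cy"])/m["fy"],1])
    return o+r*(z-o[2])/r[2]
def cloud(cam,depth,mask=None):
    m=camera_model(cam);v,u=np.nonzero((depth>0)&(mask if mask is not None else True));d=depth[v,u]
    c=np.stack([(u-m["cx"])/m["fx"]*d,(v-m["cy"])/m["fy"]*d,d,np.ones_like(d)])
    return (np.linalg.inv(m["view"])@c)[:3].T
def save(n,im): cv2.imwrite("pics/"+n,im[:,:,::-1])
E
cat > a.py <<'E'
from h import *
np.set_printoptions(precision=1,suppress=True)
ims={}
for c in("scene","top"):
    im,d=get_image(c);ims[c]=(im,d);np.savez(f"{c}0.npz",im=im,d=d)
    m=camera_model(c);print(c,m["fx"],np.linalg.inv(m["view"])[:3,3],np.linalg.inv(m["view"])[:3,2])
    for t in "unit bay_floor hinge_seat handle_grip handle_pivot door door_tabs canister mat swab_jar cup disinfectant steel_bowl tape_roll".split():
        for r in place_of(c,t)[:2]: print(t,round(r["confidence"],2),np.array(r["point"]),px2w(c,d,r["point"]))
save("a.png",np.vstack([ims["scene"][0],ims["top"][0]])[:, :])
im=np.hstack([ims["scene"][0],ims["top"][0]]);save("a.png",cv2.resize(im,(800,300)))
save("s.png",cv2.resize(ims["scene"][0],(800,600)));save("t.png",cv2.resize(ims["top"][0],(800,600)))
print(get_clock(),get_tcp_pos(),get_eef_rot())
E
python3 a.py
```

```text
pics
workcell.py
scene 491.637689551871 [1261.4   45.7 1177.9] [-0.6 -0.  -0.8]
unit 0.71 [252.6 252.8] [622.4   0.5  68.6]
bay_floor 0.78 [255.3 243.5] [563.5   3.8  17.8]
bay_floor 0.52 [229.2 220.6] [588.9 -59.9 162.2]
hinge_seat 0.93 [255.9 223.6] [502.3   1.4  23.8]
handle_grip 0.79 [225.9 175.8] [ 318.7 -102.8    1.5]
handle_pivot 0.83 [230.4 218.6] [582.5 -57.6 161.7]
handle_pivot 0.17 [253.3 245.5] [569.4  -1.3  16.5]
door 0.73 [255.3 222.7] [499.3  -0.5  23.6]
door_tabs 0.75 [252.7 193.7] [494.9  -8.  153. ]
canister 0.72 [347.1 267.9] [647.6 243.4  64.2]
canister 0.35 [188.1 188.5] [ 513.6 -171.3  185. ]
mat 0.96 [350.3 209. ] [418.1 272.7   1.9]
swab_jar 0.83 [392.1 265.4] [622.4 363.6  46.2]
swab_jar 0.47 [351.7 213.5] [435.4 275.5   4.1]
cup 0.65 [228.7 220.8] [589.6 -61.1 162.3]
cup 0.64 [139.4 211.2] [ 490.9 -329.2   35.9]
disinfectant 0.86 [119.8 248.5] [ 621.7 -351.9   48.5]
steel_bowl 0.56 [116.3 248.9] [ 626.3 -359.1   53.5]
top 396.9862243617975 [ 347.5   13.6 1229.6] [ 0.1 -0.  -1. ]
unit 0.97 [250.4 168.5] [581.2  -1.4  17.4]
bay_floor 0.68 [249.7 175.2] [560.  
[... 277 characters left out ...]
[250.6 195.2] [480.8  -0.8 153.9]
door 0.42 [319.7 236.4] [ 373.3 -216.3    4.3]
door_tabs 0.64 [254.5 186.2] [495.9  -9.8 220.1]
canister 0.82 [173.8 159.5] [588.4 220.2 106. ]
mat 0.89 [164.5 216.4] [431.5 262.4   2.5]
mat 0.42 [318.7 239.1] [ 365. -213.    5.]
swab_jar 0.94 [127.5 166.7] [570.2 358.2  84.7]
swab_jar 0.69 [248.4 169. ] [579.5   4.8  17.7]
cup 0.56 [362.9 210.3] [ 448.5 -330.6   76.5]
cup 0.25 [252.8 194.2] [483.6  -6.8 154. ]
disinfectant 0.65 [367.2 166. ] [ 583.  -351.1   64. ]
steel_bowl 0.57 [320.5 239.3] [ 364.4 -218.6    4.7]
steel_bowl 0.25 [249.8 174.7] [561.7   0.3  16.9]
tape_roll 0.78 [219. 228.] [397.   94.    0.2]
1.5 [ 278.5 -587.3  224.5] [180.   -0.   25.4]
```

View pics/s.png

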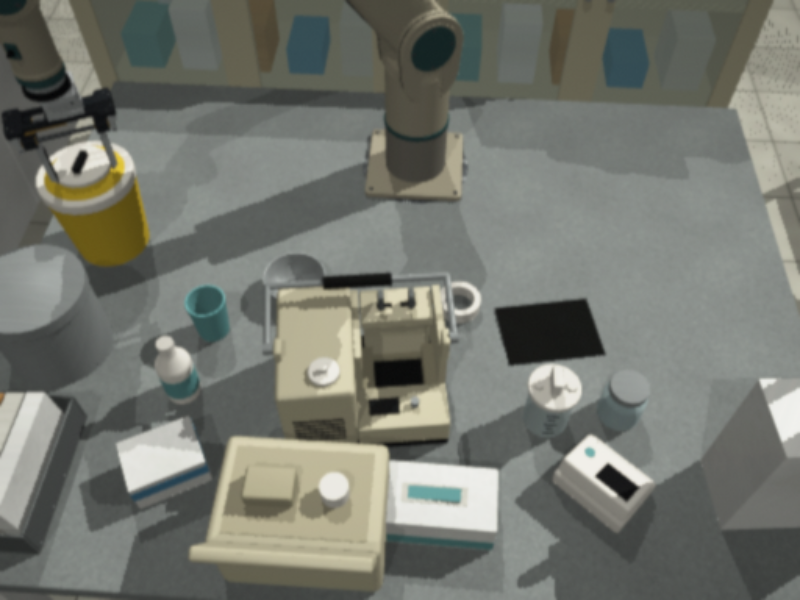

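View pics/t.png

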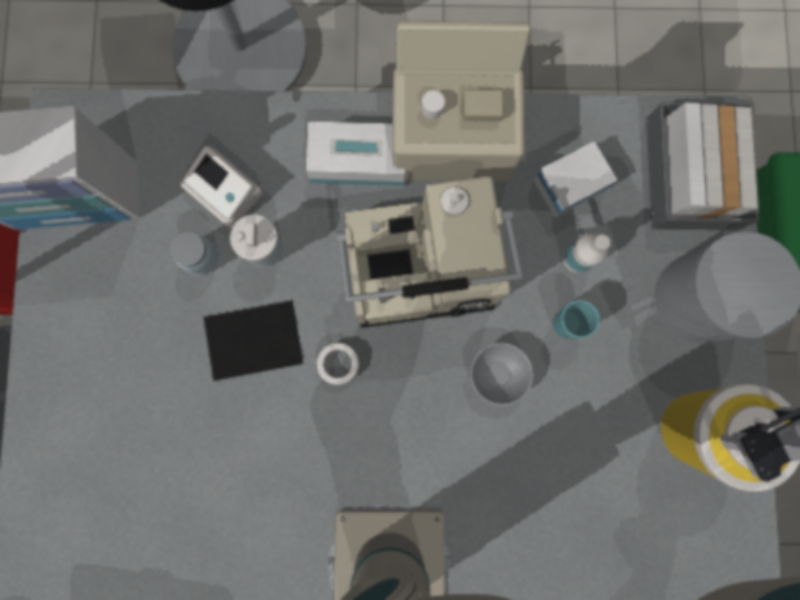

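Scene: the handle's black sleeve lies at about (358,280) px, with the two grey tabs at (380,300) and (408,298). The mat is at (550,330) and the canister at (553,390). In the top view the unit is turned a few degrees. I'll fit the unit, canister and mat poses from the depth clouds.

```bash
cat > fit.py <<'E'
from h import *
from scipy.optimize import minimize
np.set_printoptions(precision=1,suppress=True)
P={};I={}
for c in("scene","top"):
    z=np.load(c+"0.npz");P[c]=cloud(c,z["d"]);I[c]=z["im"][z["d"]>0].astype(int)
    p=P[c];q=p[(p[:,0]>300)&(p[:,0]<420)&(abs(p[:,1])<60)];print(c,"counter z",np.median(q[:,2]))
    # housing top
    m=(p[:,2]>178)&(p[:,2]<192)&(p[:,0]>420)&(p[:,0]<760)&(p[:,1]>-240)&(p[:,1]<-30)
    q=p[m];print("z",np.median(q[:,2]),len(q))
    def cost(v,q=q):
        x,y,t=v[0],v[1],v[2];C,S=np.cos(t),np.sin(t)
        d=q[:,:2]-[x,y];a=d@[C,S];b=d@[-S,C]
        out=np.maximum(0,np.maximum(np.maximum(-112-a,a-100),np.maximum(-195-b,b+75)))
        # penalise out-of-rectangle (robust) and edge gaps
        g=0
        for e,lo in((np.percentile(a,2)+108,0),(np.percentile(a,98)-96,0),(np.percentile(b,2)+192.6,0),(np.percentile(b,98)+77.4,0)): g+=e*e
        return np.minimum(out,4).mean()*5+g*.1
    best=min((minimize(cost,[580,0,t],method="Nelder-Mead",options=dict(xatol=.01,fatol=1e-4,maxiter=2000)) for t in(.05,.1,.15)),key=lambda r:r.fun)
    r=cv2.minAreaRect(q[:,:2].astype(np.float32))
    print("unit",best.x[:2],np.degrees(best.x[2]),best.fun,r)
    # sleeve
    m=(p[:,2]>205)&(p[:,2]<235)&(I[c].sum(1)<110)&(p[:,0]>420)&(p[:,0]<600)&(p[:,1]>-160)&(p[:,1]<40)
    print("sleeve",cv2.minAreaRect(p[m][:,:2].astype(np.float32)),p[m].mean(0),p[m][:,2].max())
    # tabs
    m=(p[:,2]>172)&(p[:,2]<190)&(p[:,0]>430)&(p[:,0]<560)&(p[:,1]>-50)&(p[:,1]<50)
    q=p[m];
    for s in(q[:,1]>q[:,1].mean(),q[:,1]<q[:,1].mean()):print("tab",q[s].mean(0),q[s].min(0),q[s].max(0))
    # canister
    roi=(p[:,0]>520)&(p[:,0]<720)&(p[:,1]>160)&(p[:,1]<300)
    q=p[roi&(p[:,2]>100)&(p[:,2]<115)];print("lid",cv2.minEnclosingCircle(q[:,:2].astype(np.float32)),np.median(q[:,2]))
    q=p[roi&(p[:,2]>132)&(p[:,2]<150)];print("rib",cv2.minAreaRect(q[:,:2].astype(np.float32)),len(q))
    m=(I[c].sum(1)<110)&(p[:,2]<12)&(p[:,0]>330)&(p[:,0]<540)&(p[:,1]>150)&(p[:,1]<380)
    print("mat",cv2.minAreaRect(p[m][:,:2].astype(np.float32)))
    roi=(p[:,0]>690)&(p[:,0]<900)&(p[:,1]>-250)&(p[:,1]<150)&(p[:,2]>30);print("behind",p[roi].min(0),p[roi].max(0))
E
python3 fit.py
```

```text
scene counter z 0.155786575724278
z 184.74924301913387 3224
unit [584.2   0. ] 9.35003264028395 10.704241230411782 ((596.6873168945312, -106.72736358642578), (211.77804565429688, 171.14486694335938), 5.328935623168945)
sleeve ((508.16351318359375, -68.28414154052734), (17.454708099365234, 104.1596450805664), 7.8471832275390625) [508.8 -68.3 224.8] 232.1236626266276
tab [499.1  18.2 181.2] [485.8  12.9 173.5] [510.5  24.2 186. ]
tab [506.6 -31.1 181. ] [491.4 -38.3 172.3] [517.8 -26.2 186. ]
lid ((611.9983520507812, 257.70855712890625), 43.985870361328125) 108.13231945770372
rib ((612.8883056640625, 257.7437744140625), (42.29056930541992, 16.651113510131836), 0.40460893511772156) 101
mat ((427.9301452636719, 273.40728759765625), (125.32462310791016, 176.0543212890625), 12.017126083374023)
behind [ 690.  -239.2   30. ] [900.  150.  194.7]
top counter z -0.34534517816200605
z 184.51674718841514 2866
unit [567.9   0. ] 14.45528451708337 2.0089755184495006 ((593.0963745117188, -106.74847412109375), (211.49659729003906, 167.3314208984375), 8.11054515838623)
sleeve ((503.8082580566406, -70.81714630126953), (14.870067596435547, 101.83824157714844), 8.292168617248535) [503.1 -71.  225.7] 230.87399712787135
tab [495.1  16.6 181.3] [485.4  11.9 173.9] [507.4  22.8 184.9]
tab [498.2 -33.5 177.4] [492.2 -36.4 174.8] [515.7 -30.9 182.5]
lid ((612.452880859375, 255.27682495117188), 43.15853500366211) 107.56734262182226
rib ((612.67236328125, 255.16998291015625), (39.05021667480469, 14.438309669494629), 1.313171148300171) 83
mat ((428.68890380859375, 270.5056457519531), (120.63917541503906, 170.16078186035156), 11.397736549377441)
behind [ 690.  -240.8   30. ] [900.  149.9 194.9]
```

```bash
cat > fit2.py <<'E'
from h import *
from scipy.optimize import differential_evolution as DE
np.set_printoptions(precision=2,suppress=True)
sg=lambda s:1/(1+np.exp(-s/1.0))
for c in("scene","top"):
    z=np.load(c+"0.npz");p=cloud(c,z["d"]);I=z["im"][z["d"]>0].astype(int).sum(1)
    roi=(p[:,0]>420)&(p[:,0]<760)&(p[:,1]>-260)&(p[:,1]<120)&(I>150)
    A=p[roi&(abs(p[:,2]-185)<4)]; B=p[roi&(abs(p[:,2]-164)<4)]
    # bay interior (anything below 150 inside the bay) bounded by cheeks and deck
    def ins(q,v,x0,x1,y0,y1):
        C,S=np.cos(v[2]),np.sin(v[2]);d=q[:,:2]-v[:2];a=d@[C,S];b=d@[-S,C]
        return sg(np.minimum(np.minimum(a-x0,x1-a),np.minimum(b-y0,y1-b)))
    cost=lambda v:-ins(A,v,-112,100,-195,-75).sum()
    def cost2(v): return cost(v)+3*ins(B,v,-112,22,-62.5,62.5).sum()-2*ins(B,v,-112,22,-75,75).sum()
    for f in(cost,cost2):
        r=DE(f,[(560,610),(-20,20),(.05,.22)],seed=1,tol=1e-8);v=r.x
        C,S=np.cos(v[2]),np.sin(v[2]);w=lambda a,b:v[:2]+[C*a-S*b,S*a+C*b]
        print(c,len(A),len(B),r.fun,v[:2],np.degrees(v[2]),"sleeve",w(-88.8,-61.5),"tabs",w(-83,0),"bay",w(-20,0))
    C,S=np.cos(v[2]),np.sin(v[2])
    d=A[:,:2]-v[:2];a=d@[C,S];b=d@[-S,C];m=(abs(a+6)<130)&(b<-60)
    print(np.percentile(a[m],[.5,2,98,99.5]),np.percentile(b[m],[.5,2,98,99.5]))
    d=B[:,:2]-v[:2];a=d@[C,S];b=d@[-S,C];m=(a>-105)&(a<20);print("B",np.histogram(b[m],np.arange(-90,95,5))[0])
E
python3 fit2.py
```

```text
scene 2934 455 -2863.4663716997957 [585.09   6.11] 8.334071634581363 sleeve [506.14 -67.61] tabs [502.97  -5.92] bay [565.3    3.21]
scene 2934 455 -3432.833459876577 [583.6    5.65] 8.504503078935635 sleeve [504.87 -68.3 ] tabs [501.51  -6.62] bay [563.82   2.69]
[-106.9  -102.2    94.69   97.06] [-192.9  -190.35  -78.77  -76.87]
B [ 0  0  0 69 79 40  0  0  0  0  0  1  2  3  0  0  0  1  0  0  0  1  2  3
  0  0  0  0  0  0 37 50 47  1  0  0]
top 2605 390 -2577.5873165082858 [583.03   4.37] 8.130706184879987 sleeve [503.82 -69.07] tabs [500.87  -7.37] bay [563.23   1.54]
top 2605 390 -3151.1597383236513 [582.51   3.75] 8.393896622283389 sleeve [503.64 -70.05] tabs [500.4   -8.37] bay [562.72   0.83]
[-109.08 -106.23   93.87   96.75] [-192.25 -189.75  -78.69  -76.78]
B [ 0  0  1 63 63 37  0  0  1  0  0  1  0  0  0  0  0  0  0  0  0  0  1  1
  0  0  0  0  0  0 36 64 54  0  0  0]
```

```bash
cat >> h.py <<'E'
PSI=8.4;X0=np.array([583.2,4.8])
def U(a,b,z):
    C,S=np.cos(np.radians(PSI)),np.sin(np.radians(PSI));return [X0[0]+C*a-S*b,X0[1]+S*a+C*b,z]
def A(phi): p=np.radians(phi);return U(20-110*np.cos(p),-61.5,200+110*np.sin(p))
def T(*a): print(*a,"t=%.2f"%get_clock(),"w=%.1f"%get_gripper_width(),"tcp",np.round(get_tcp_pos(),1),"F",np.round(get_contact_force(),1))
E
cat > b.py <<'E'
from h import *
np.set_printoptions(precision=1,suppress=True)
for y in(PSI+90,PSI-90,PSI,PSI+180):
  for n,p in dict(grip0=A(8.36),top=A(90),back=A(171),tabs=U(-83,0,176),tabsup=U(-83,0,345),mat=[428,272,170],matup=[428,272,345],can=[612,256,130],canup=[612,256,330],bay=U(-20,0,148),bayup=U(-20,0,330)).items():
    print(y,n,ik(p,[180,0,y]))
E
python3 b.py
```

```text
98.4 grip0 [ 19.2  26.2 -20.8 109.3  12.4  46.6   0.2]
98.4 top [ 16.6  29.9 -23.3  85.9  12.4  66.7  -0.4]
98.4 back [ 10.4  43.7 -19.1  73.9  14.4  64.8  -1.5]
98.4 tabs [ 11.4  28.8 -19.7 113.   14.5  40.5  -8.8]
98.4 tabsup [ 17.2  17.9 -26.4  99.5   8.7  64.6  -3.4]
98.4 mat [-11.9  32.3 -35.1 112.2  26.5  43.6 -54. ]
98.4 matup [  0.8  23.4 -52.3  98.3  19.8  68.1 -48.4]
98.4 can [-14.   44.1 -19.5  89.2  17.7  49.7 -31.5]
98.4 canup [ -8.3  35.  -31.1  75.4  17.9  74.4 -31.1]
98.4 bay [  9.3  35.5 -19.  105.   16.4  42.1 -10.2]
98.4 bayup [ 14.3  24.6 -26.   92.   11.5  66.1  -6. ]
-81.6 grip0 [ -15.6   27.7   29.4  110.3  -18.3   46.6 -147.8]
-81.6 top [ -14.2   30.6   27.3   86.9  -14.8   66.1 -155.7]
-81.6 back [ -14.2   45.8   30.5   74.8  -23.5   65.6 -153.3]
-81.6 tabs [ -22.3   30.6   29.2  113.9  -22.3   40.9 -150.9]
-81.6 tabsup [ -16.    17.    18.3  100.4   -5.9   63.5 -167.4]
-81.6 mat [  2.5  41.2 -60.8 111.8  44.8  54.7 107.7]
-81.6 matup [  5.2  26.  -60.6  98.2  24.   70.  127.1]
-81.6 can [  5.6  56.1 -60.8  88.5  52.   67.  122.5]
-81.6 canup [  4.4  42.8 -60
[... 671 characters left out ...]
.   34.6   4.5 105.5  -4.   40.1 -80.8]
8.4 bayup [ -0.1  23.   -4.4  92.5   1.9  64.6 -86.5]
188.4 grip0 [ 33.4  30.1 -42.4 109.   25.9  50.8  76.5]
188.4 top [ 27.6  33.6 -43.   85.6  23.6  70.2  79.7]
188.4 back [ 20.4  47.6 -41.   73.5  31.1  69.9  76.8]
188.4 tabs [ 25.   32.7 -40.5 112.6  29.5  45.4  66. ]
188.4 tabsup [ 32.3  21.8 -48.8  99.2  17.7  67.1  76.9]
188.4 mat [  0.1  39.  -55.9 111.9  41.4  51.9  21. ]
188.4 matup [  7.5  27.9 -65.4  98.2  26.7  71.4  34.2]
188.4 can [ -2.6  48.7 -41.2  88.8  36.3  56.5  43.7]
188.4 canup [  0.1  39.1 -49.2  75.1  29.1  78.5  50.3]
188.4 bay [ 21.7  39.5 -39.3 104.7  32.9  47.8  64.3]
188.4 bayup [ 25.9  28.2 -45.3  91.7  21.   69.   74.8]
```

```bash
cat > c.py <<'E'
from h import *
O=[180,0,PSI+90]
p=A(8.36);grip(60);goto([p[0],p[1],300],O);T("above")
servo_line(p,vel=150);T("at")
grip(10);T("gripped")
for f in range(22,169,14): servo_line(A(f),vel=220)
servo_line(A(169),vel=150);T("arc done",get_grasp_force())
grip(50);T("open")
q=A(169);servo_line([q[0],q[1],310],vel=250);T("up")
im,d=get_image("scene");save("c.png",im);print(place_of("scene","handle_grip")[:2])
E
python3 c.py
```

```text
above t=4.25 w=60.1 tcp [504.2 -70.5 299.7] F [ 0.1 -0.2 -0.1]
at t=4.96 w=60.4 tcp [504.8 -69.2 216.5] F [-0.1  0.8  0.1]
gripped t=5.65 w=21.8 tcp [503.7 -69.1 216.1] F [-1.9 -0.2  4.5]
arc done 29.956490993499756 t=8.92 w=21.3 tcp [718.9 -38.5 219.7] F [ 3.  -4.5 -1.9]
open t=9.56 w=50.0 tcp [718.8 -37.2 221.1] F [ 0.3 -0.4 -0.4]
up t=10.07 w=49.8 tcp [718.9 -37.3 310.7] F [-0.9  0.1 -0.9]
[{'point': [232.9, 254.3], 'confidence': 0.61}, {'point': [291.8, 196.8], 'confidence': 0.46}]
```

View pics/c.png

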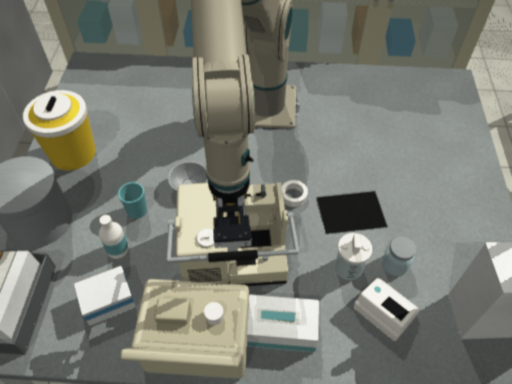

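The handle now lies at the rear, with its sleeve at (233,256) px. Next is the door.

```bash
cat > d.py <<'E'
from h import *
O=[180,0,PSI]
p=U(-83.5,0,176.5)
goto([p[0],p[1],300],O);grip(78);T("above")
print(servo_line([p[0],p[1],215],vel=180))
print(servo_line(p,vel=80,force_limit=10));T("at")
grip(30);T("squeezed");print(get_grasp_force(),get_eef_rot(),get_torque())
print(servo_line([p[0],p[1],200],vel=60,force_limit=25));T("lifted a bit");print(get_grasp_force())
E
python3 d.py
```

```text
above t=12.11 w=78.3 tcp [500.6  -7.4 300. ] F [-0.5  0.   0.3]
False
False
at t=13.37 w=78.0 tcp [501.   -7.4 176.9] F [-0.6 -1.2  0.3]
squeezed t=14.14 w=32.6 tcp [501.2  -7.6 176.9] F [ 0.3 -0.1  5.7]
30.006050169467926 [ 1.79973395e+02 -8.02987405e-02  8.39210088e+00] [-0.2459314  -0.1012282  -0.00932797]
False
lifted a bit t=14.68 w=33.0 tcp [500.5  -7.4 200.1] F [-1.  -0.3 -3.1]
29.991549253463745
```

```bash
cat > e.py <<'E'
from h import *
O=[180,0,PSI]
p=U(-83.5,0,350);servo_line(p,vel=200)
goto([428,272,300],O);T("over mat");print(get_grasp_force())
im,d=get_image("scene");save("e.png",cv2.resize(im[100:300,200:470],(800,592)));np.savez("e.npz",im=im,d=d)
r=masks_of("scene","door")[:1]
for k in r:
    print(k["confidence"],k["point"],k["mask"].sum());np.save("em.npy",k["mask"])
    q=cloud("scene",d,cv2.erode(k["mask"].astype(np.uint8),np.ones((3,3)))>0)
    C,S=np.cos(np.radians(PSI)),np.sin(np.radians(PSI));D=q-[428,272,300];a=D[:,:2]@[C,S];b=D[:,:2]@[-S,C];z=D[:,2]
    for lo in range(-170,30,10):
        m=(z>=lo)&(z<lo+10)&(abs(b)<50);print(lo,m.sum(),np.round(np.percentile(a[m],[10,50,90]),1) if m.any() else "", np.round(np.percentile(b[m],[5,95]),1) if m.any() else "")
E
python3 e.py
```

```text
over mat t=16.71 w=32.4 tcp [428.9 270.4 299.8] F [ 0.5  0.9 -3. ]
29.991461634635925
0.92 [364.9, 161.8] 2154
-170 0  
-160 307 [-25.5 -10.1   4.8] [-41.2  44.7]
-150 153 [-28.8 -21.9   5.8] [-39.2  44. ]
-140 87 [-29.6 -27.4 -25.1] [-33.3  45.4]
-130 82 [-29.7 -27.7 -25.8] [-35.5  45.3]
-120 61 [-29.2 -27.7 -26.1] [-34.9  41.7]
-110 1 [-25.6 -25.6 -25.6] [46.5 46.5]
-100 0  
-90 0  
-80 0  
-70 0  
-60 0  
-50 7 [29.3 30.  31.1] [-37.   12.9]
-40 96 [30.4 31.7 33.5] [-45.9  38.9]
-30 529 [-17.9  14.5  31.7] [-46.7  46.7]
-20 77 [ 0.8 14.  29.6] [-44.7  34.9]
-10 27 [-4.6  9.9 12.7] [-12.6  10.9]
0 27 [-3.   5.3 12.8] [-13.5  10.3]
10 1 [14.1 14.1 14.1] [5.5 5.5]
20 0
```

View pics/e.png

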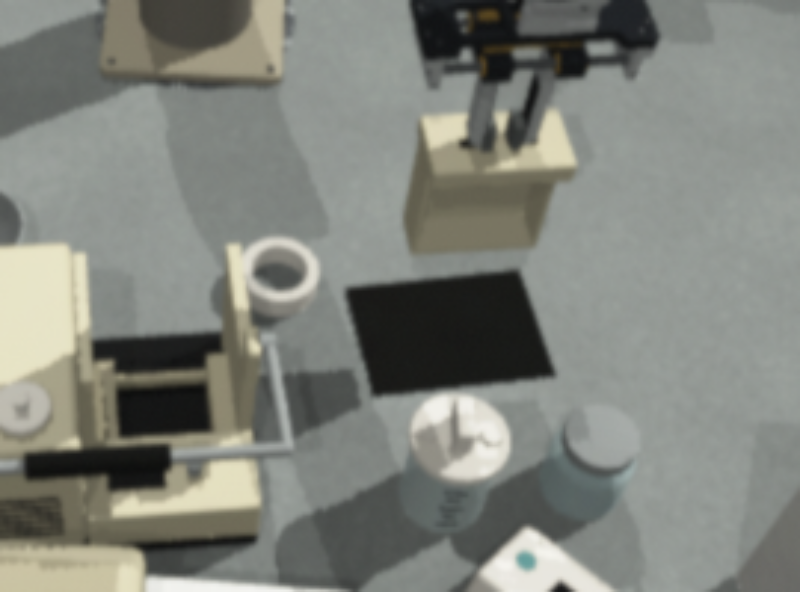

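The door hangs squarely in the fingers at about (490,190) of the crop, above the mat at (450,330). I'll check its lean from the rail's top face.

```bash
cat > f.py <<'E'
from h import *
z=np.load("e.npz");d=z["d"];mk=np.load("em.npy");q=cloud("scene",d,mk)
C,S=np.cos(np.radians(PSI)),np.sin(np.radians(PSI));D=q-[428.4,271,299.8];a=D[:,:2]@[C,S];b=D[:,:2]@[-S,C];h=D[:,2]
m=(a>-32)&(a<28)&(abs(b)<56)&(abs(b)>22)&(abs(h+23)<8)
for _ in range(4):
    X=np.c_[a,b,np.ones_like(a)];k=np.linalg.lstsq(X[m],h[m],rcond=None)[0];m=m&(abs(h-X@k)<2)
print(m.sum(),np.degrees(k[:2]),k[2])
r=(h>-40)&(h<-15);print("rail a",np.percentile(a[r],[1,3,97,99]),"b",np.percentile(b[r],[1,3,97,99]))
E
python3 f.py
```

```text
303 [ 1.52088264 -0.09178217] -22.35399778312263
rail a [-34.21250884 -30.60697682  33.28770246  33.88426683] b [-59.61217168 -59.01331083  55.79941812  57.85622534]
```

```bash
cat > g.py <<'E'
from h import *
O=[180,2,PSI]
servo_line([428,272,175],vel=150,attitude=O)
print(servo_line([428,272,154],vel=30,force_limit=4));T("contact");print(get_eef_rot())
P=get_tcp_pos();np.save("matpose.npy",P)
grip(80);T("open")
servo_line([P[0],P[1],220],vel=150)
im,d=get_image("scene");np.savez("g.npz",im=im,d=d)
r=masks_of("scene","door")[:1]
for k in r:
    q=cloud("scene",d,k["mask"]);C,S=np.cos(np.radians(PSI)),np.sin(np.radians(PSI));D=q-[P[0],P[1],3];a=D[:,:2]@[C,S];b=D[:,:2]@[-S,C];h=D[:,2]
    m=(a>-32)&(a<28)&(abs(b)<56)&(abs(b)>22)&(abs(h-134)<8)
    for _ in range(4):
        X=np.c_[a,b,np.ones_like(a)];kk=np.linalg.lstsq(X[m],h[m],rcond=None)[0];m=m&(abs(h-X@kk)<2)
    print(k["confidence"],m.sum(),np.degrees(kk[:2]),kk[2])
    w=(h>118)&(h<140);print("rail a",np.percentile(a[w],[1,3,97,99]),"b",np.percentile(b[w],[1,3,97,99]))
save("g.png",cv2.resize(im[100:300,200:470],(800,592)))
T("clear")
E
python3 g.py
```

```text
True
contact t=18.33 w=32.9 tcp [428.  272.  159.5] F [-0.3  0.1  5.1]
[179.98907178   2.00837063   8.39082411]
open t=19.20 w=79.9 tcp [427.3 271.3 158.7] F [0.5 0.4 0. ]
0.97 230 [-0.13663373  0.21476568] 134.70787524780823
rail a [-35.71559852 -33.74303188  30.24069009  30.79659656] b [-59.36404173 -58.39966928  56.50962523  59.28662433]
clear t=19.86 w=80.0 tcp [427.3 271.4 219. ] F [-0.1 -0.6 -0.2]
```

View pics/g.png

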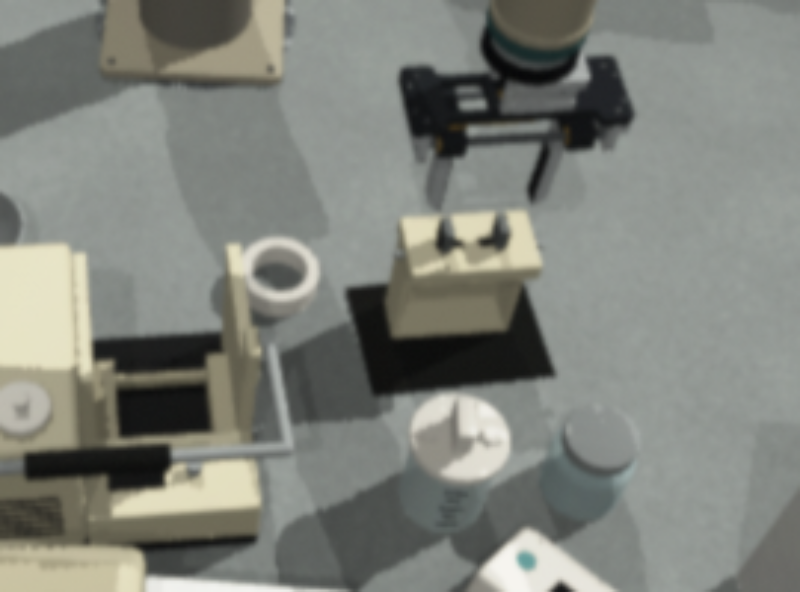

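The door stands upright on the mat at (460,285) of the crop. Next is the canister.

```bash
cat > i.py <<'E'
from h import *
grip(50)
goto([612.5,256.3,200],[180,0,1]);T("above can")
print(servo_line([612.5,256.3,130],vel=120,force_limit=8));T("at")
grip(8);T("gripped");P=get_tcp_pos()
servo_line([612.5,256.3,370],vel=250)
goto(U(-20,0,370),[180,0,PSI]);T("over bay");print(get_grasp_force())
servo_line(U(-20,0,200),vel=200)
hit=servo_line(U(-20,0,143),vel=50,force_limit=4);T("down",hit)
E
python3 i.py
```

```text
above can t=21.28 w=50.1 tcp [610.9 257.1 199.8] F [-0.4  0.3 -0.3]
False
at t=22.02 w=49.8 tcp [612.7 256.8 130.8] F [ 0.1 -0.2  0.5]
gripped t=22.64 w=15.7 tcp [612.6 256.3 130.2] F [-0.8  0.2  0.5]
over bay t=24.77 w=15.8 tcp [563.8   3.8 369.7] F [ 0.3  0.4 -2.8]
29.936431646347046
down True t=26.72 w=16.0 tcp [563.    1.8 147.9] F [0.1 0.2 2.9]
```

```bash
cat > j.py <<'E'
from h import *
grip(40);servo_line(U(-20,0,300),vel=200);T("up")
M=np.load("matpose.npy");goto([M[0],M[1],235],[180,2,PSI]);grip(80);T("over door")
C,S=np.cos(np.radians(PSI)),np.sin(np.radians(PSI))
for c in("scene","top"):
    im,d=get_image(c);save(f"j{c}.png",im)
    p=cloud(c,d);D=p-U(-20,0,0);a=D[:,:2]@[C,S];b=D[:,:2]@[-S,C];roi=np.hypot(a,b)<60
    q=np.c_[a,b,D[:,2]][roi]
    l=q[(q[:,2]>121)&(q[:,2]<131)];rb=q[(q[:,2]>145)&(q[:,2]<165)&(np.hypot(q[:,0],q[:,1])<35)]
    print(c,cv2.minEnclosingCircle(l[:,:2].astype(np.float32)),np.median(l[:,2]),rb.mean(0),rb[:,2].max())
    for t in("handle_grip","door"):
        r=place_of(c,t)[:1]
        if r:print(t,r)
E
python3 j.py
```

```text
up t=28.22 w=40.0 tcp [562.6   1.8 299. ] F [ 0.2  0.4 -0.9]
over door t=30.18 w=80.0 tcp [427.9 272.  235. ] F [ 0.3 -0.4 -0.4]
scene ((-0.3990256190299988, 1.679352045059204), 44.552406311035156) 125.90543681542567 [  2.05451027   1.12171779 156.30441502] 161.57368954631602
handle_grip [{'point': [232.5, 254.0], 'confidence': 0.97}]
door [{'point': [351.9, 209.7], 'confidence': 0.8}]
top ((-0.4579898416996002, -0.0295050460845232), 42.92451477050781) 125.90386682506471 [-1.95874859e+00  1.19037058e-02  1.56896849e+02] 161.41424054374897
handle_grip [{'point': [266.3, 101.5], 'confidence': 0.96}]
door [{'point': [161.7, 218.3], 'confidence': 0.66}]
```

View pics/jscene.png

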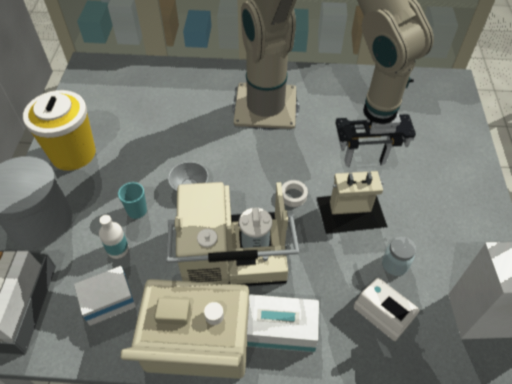

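The canister is seated within about 1 mm. In the picture its lid is at (255,222) px in the bay, and the door stands on the mat at (355,190). Now I'll rehang the door.

```bash
cat > k.py <<'E'
from h import *
M=np.load("matpose.npy")
print(servo_line([M[0],M[1],159.3],vel=120,force_limit=10));grip(30);T("regrasp");print(get_grasp_force())
servo_line([M[0],M[1],175],vel=80)
servo_line([M[0],M[1],350],vel=250,attitude=[180,0,PSI])
goto(U(-83.5,0,350),[180,0,PSI]);T("over bay")
servo_line(U(-83.5,0,205),vel=180)
print(servo_line(U(-83.5,0,178.3),vel=50,force_limit=8));T("down");print(get_torque())
im,d=get_image("scene");save("k.png",cv2.resize(im[130:300,160:330],(600,600)));np.savez("k.npz",im=im,d=d)
E
python3 k.py
```

```text
False
regrasp t=32.06 w=32.5 tcp [428.3 272.  159.9] F [ 1.  -0.1  6.6]
30.008637607097626
over bay t=34.37 w=32.5 tcp [500.4  -5.5 349.5] F [ 0.2  0.5 -3.4]
False
down t=36.01 w=32.6 tcp [500.5  -7.4 178.1] F [-0.5 -0.4 -3.5]
[-0.00221043 -0.0579683  -0.00559683]
```

View pics/k.png

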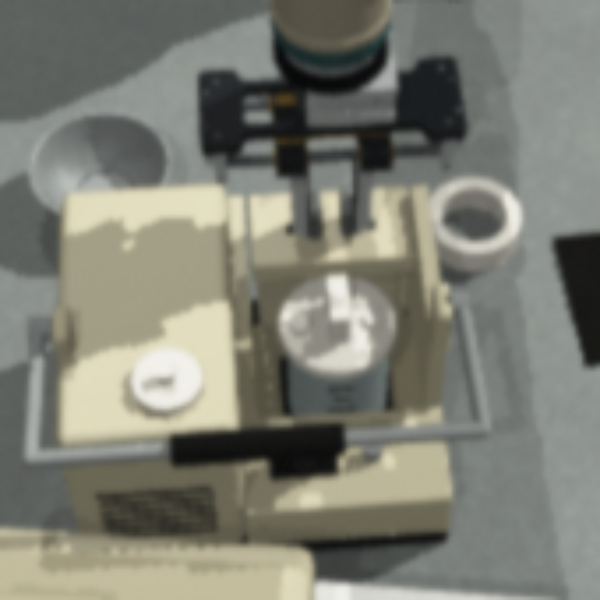

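The door's rail sits freely between the cheeks at (330,230) of the crop, touching nothing. Now I'll ease the tabs out.

```bash
cat > l.py <<'E'
from h import *
for w in(42,45,48,51):
    grip(w);T(w);print("  grasp",round(float(get_grasp_force()),2),"T",np.round(get_torque(),3))
    if get_grasp_force()<1.0: break
E
python3 l.py
```

```text
42 t=36.45 w=42.7 tcp [500.6  -7.4 178.4] F [ 0.3 -0.4 -3.8]
  grasp 6.54 T [ 0.019 -0.021  0.006]
45 t=36.73 w=44.9 tcp [500.6  -7.4 178.3] F [ 0.7 -0.6 -2.8]
  grasp 6.09 T [ 0.042 -0.006  0.012]
48 t=37.02 w=48.3 tcp [500.6  -7.4 178.3] F [-0.2  0.3 -4.5]
  grasp 5.65 T [ 0.036 -0.066 -0.014]
51 t=37.30 w=50.9 tcp [500.7  -7.5 178.3] F [ 0.4 -1.1 -2.7]
  grasp 5.11 T [-0.019 -0.134 -0.037]
```

The spring force keeps following the fingers, so both pins are entering their holes. I'll release fully and check.

```bash
cat > m.py <<'E'
from h import *
grip(58);T(58);print(get_grasp_force())
grip(80);T("open");servo_line(U(-83.5,0,300),vel=150)
goto([400,-100,400],[180,0,PSI]);hold(.3);T("away")
C,S=np.cos(np.radians(PSI)),np.sin(np.radians(PSI))
for c in("scene","top"):
    im,d=get_image(c);save(f"m{c}.png",cv2.resize(im[130:300,160:330],(600,600)))
    p=cloud(c,d);D=p-U(-83,0,20.5);a=D[:,:2]@[C,S];b=D[:,:2]@[-S,C];h=D[:,2]
    m=(a>-32)&(a<28)&(abs(b)<56)&(abs(b)>34)&(abs(h-134)<8)
    for _ in range(4):
        X=np.c_[a,b,np.ones_like(a)];k=np.linalg.lstsq(X[m],h[m],rcond=None)[0];m=m&(abs(h-X@k)<2)
    print(c,m.sum(),np.degrees(k[:2]),k[2])
    t=(h>150)&(h<166)&(abs(a)<25)&(abs(b)<45);print("tabs a,b",a[t].mean(),b[t&(b>0)].mean(),b[t&(b<0)].mean(), b[t].min(),b[t].max())
    print([ (n,np.round(r[0]["point"],1)) for n in("canister","handle_grip","door") if (r:=place_of(c,n))])
E
python3 m.py
```

```text
58 t=37.66 w=57.8 tcp [500.6  -7.4 178.3] F [ 0.9 -0.  -2.7]
4.126904457807541
open t=38.21 w=79.8 tcp [500.6  -7.4 178.4] F [ 0.2 -0.1 -1. ]
away t=40.18 w=80.2 tcp [400.3 -99.3 399.1] F [ 0.2 -0.8 -0.2]
scene 199 [2.33495846 0.13053435] 134.29763810662473
tabs a,b 3.4713147053106317 26.36668023733544 -24.006583489230763 -28.43181715013217 30.907636700302405
[('canister', array([255.6, 240.6])), ('handle_grip', array([232.3, 254.6])), ('door', array([254.5, 224.8]))]
top 239 [ 2.02894785 -0.1762938 ] 133.46931673463087
tabs a,b 0.12211874097697413 24.966236575052065 -25.458375100271322 -30.931144652092705 30.21719732123992
[('canister', array([250.7, 176.4])), ('handle_grip', array([267.8,  99.9])), ('door', array([251.3, 194.1]))]
```

View pics/mscene.png

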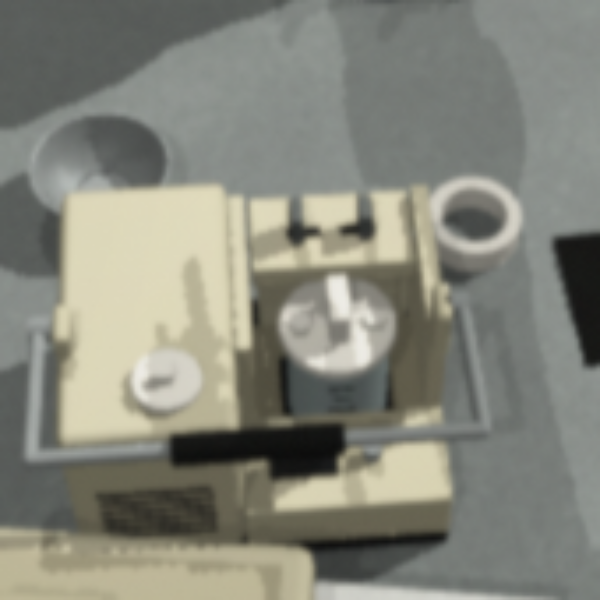

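The door hangs home, with its tabs at (300,215) and (362,215) of the crop spread to their full 60 mm. It has its natural lean of about 2°, the canister is in the bay at (340,320), and the handle is at the rear. I'm handing the job in.

```bash
python3 -c "
from workcell import *
print(finish_job())"
```

```text
the job is handed in; nothing more can be done
None
```

I handed the job in at about 40 s of the 72 s allowed; the hand-in gave no verdict, but my last camera check showed the door hung home with both tabs fully spread, the canister seated in the bay and the handle folded to the rear.

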